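Put the strayed notebooks back on their display piles

ROBOT

A 7-joint arm with a two-finger parallel gripper is mounted at the origin on the work surface. World frame = base frame: x ahead of the robot, y to its left, z up, the work surface at z = 0. Lengths are in m, angles in rad, forces in N, time in s.
With the tool pointing down it reaches from about 0.35 to 0.9 m from the base axis. Payload 8.1 kg.
Tool frame: the origin (TCP) lies midway between the tips of the shut fingers; the grasp point (between the pads) lies 19 mm behind it; z points along the fingers, x is the direction in which the jaws open and shut, and the axes are right-handed (so a half turn about z gives the same grasp; the last joint's range is limited). The gripper opens to 92 mm and grips with 3 to 60 N. Pads are 19 mm wide; open, the fingers measure 130 mm over their backs; the gripper's body (75 mm by 190 mm) begins 47 mm behind the grasp point.
Start: joints at [-1.451, 0.434, 0.025, 1.573, -0.012, 1.134, -0.075], TCP at [0.138, 0.61, 0.227] pointing down, gripper open.
Joint ranges: [-2.62, 2.62], [-0.44, 2.09], [-1.27, 1.32], [0.08, 2.57], [-1.32, 4.46], [0.12, 2], [-2.74, 2.74]. Speed limits (rad/s): [2.22, 2.22, 3.01, 3.01, 3.14, 3.14, 3.14].

INTERFACE

Orientations are given as a rotation vector (axis times angle).
In Python, from cell import arm gives the robot as it stands. The module is installed in compiled form; this text tells all that it offers.
- The arm moves only by the tool play_rows, never from a script. Its argument "motion" is a list of rows, each a list of 7 numbers: the gripper's target within -1 to 1 (fully open at 1, half-way at 0, shut at -1), then the shift along the tool's x, y, z in mm, then the turn, a rotation vector about the tool's x, y, z in rad. In form: [[claw, tx, ty, tz, ax, ay, az], ...]. A call has 1 to 10 rows; each row is the pose to reach, as a shift and turn from the pose measured when the call began, along the tool's axes at that moment; what a row does not reach only later rows make up. A row lasts 1/10 s, in which the tool goes at most 50 mm and 8.59 degrees, less where a joint would pass 70% of its speed; a pose out of reach is approached as far as the arm can. A call with a gripper value outside its range is refused whole. The fingers move at their own pace and stop on an object; "force" is the grip in N (left out, the last holds). Time passes only in rows, so rows that repeat a pose let the fingers close. It gives the time, the measured TCP pose, the force and the opening at its end, in the units of the state.
- arm.observe(): the state, without advancing time (a new reading comes with each control period).
- arm.get_image(name): name is "scene" or "top" or "wrist"; returns a dict with "img" (480x640x3 uint8, blue, green, red), "depth" (480x640 float32, m along the optical axis (not along the pixel's ray), 0 where there is no reading), "K" (3x3 intrinsics, pixels), "rvec" (rotation vector, rad) and "tvec" (3), from world to camera coordinates, as OpenCV has them. Camera axes: x right, y down, z forward; pixel columns grow to the right and rows downward; lengths in m; the calibration is good to about 2 mm. A picture is of the moment at which its call begins.
- arm.sign_off(): hands the job in, once; it reports no verdict.
Trained networks look in a picture, given as the dict that the camera call returned (one of the last four; its "shot" number tells which), for a name from the list of things; names that differ only in an ending like _2 or _b are one class to them, and where a whole thing is asked for, a point or a joint stands for the part that bears it (a point fixed in the world has none). Each returns a list of dicts, best first, with "score" (0 to 1); they miss things now and then, are a little off and sometimes report something else, mostly with a low value. They report only what shows in the picture. A call takes as long as a camera call. They do not tell look-alikes from the thing itself.
- arm.look_for(picture, query): "box" ([left, top, width, height] as shares, 0 to 1, of the picture: columns of its width, rows of its height, round what is visible of it).
The state is a dict: "clock": time; "joints": joint angles; "dq": joint speeds; "joint_efforts": joint torques, N m; "position": TCP position; "ee_rot": TCP orientation; "force": force on the tool from outside, world axes, zero at the start; "ft_torque": the same for the moment, N m; "width": opening from 0.0 (shut) to 1.0 (fully open).
Only numpy, scipy, OpenCV 4.12 (cv2) and the standard library are available. Lean on these libraries where they do the work, as an engineer would, in place of code of your own. Each camera call takes 0.05 s, during which the arm holds its last target. There are 200 camera calls.

TASK

Customers have left four notebooks lying about the shop counter. Put each one back on the display pile of notebooks of its own size and shape, lying flat with the cover face still up and squared up neatly with the pile, and do not shift or knock over the ink bottle or the roll of tape among them.

Things in the scene. Friction and masses are not known exactly. Their poses are not given: they have to be found in the camera images.
- pocket_mid (a point): Loose pocket notebook with an elastic band round the cover near one long edge, charcoal cover, 104 mm long x 64 mm wide x 18 mm thick, lying flat on the counter at the start. Point: its centre, half-way up; x along its 104 mm length, y along its 64 mm width, z up. Rigid, stays shut, weighs under 150 g; either way round on its pile is right.
- slim_mid (a point): Loose slim, long notebook, charcoal cover, 112 mm long x 40 mm wide x 14 mm thick, lying flat on the counter at the start. Point: its centre, half-way up; x along its 112 mm length, y along its 40 mm width, z up. Rigid, stays shut, weighs under 150 g; either way round on its pile is right.
- square_mid (a point): Loose square notebook, charcoal cover, 64 mm long x 64 mm wide x 20 mm thick, lying flat on the counter at the start. Point: its centre, half-way up; x along its 64 mm length, y along its 64 mm width, z up. Rigid, stays shut, weighs under 150 g; any quarter turn round on its pile is right.
- memo_mid (a point): Loose small memo pad with a steel wire binding along one short edge, charcoal cover, 76 mm long x 46 mm wide x 14 mm thick, lying flat on the counter at the start. Point: its centre, half-way up; x along its 76 mm length, y along its 46 mm width, z up. Rigid, stays shut, weighs under 150 g; either way round on its pile is right.
- pocket_pile (a point): Display pile of two more of the pocket notebooks (104 x 64 mm), lying on a fixed oak board (136 x 92 x 12 mm, blank ticket in a holder on the side towards the robot, and a low back stop on the far side, 26 mm above the counter, lower than the pile). Point: centre of the pile's top face, 48 mm above the counter; x along the pile's 104 mm length (pointing away from the robot), y along its 64 mm width, z up. The pile does not move.
- slim_pile (a point): Display pile of two more of the slim, long notebooks (112 x 40 mm), lying on a fixed oak board (136 x 92 x 12 mm, blank ticket in a holder on the side towards the robot, and a low back stop on the far side, 26 mm above the counter, lower than the pile). Point: centre of the pile's top face, 40 mm above the counter; x along the pile's 112 mm length (pointing away from the robot), y along its 40 mm width, z up. The pile does not move.
- square_pile (a point): Display pile of two more of the square notebooks (64 x 64 mm), lying on a fixed oak board (136 x 92 x 12 mm, blank ticket in a holder on the side towards the robot, and a low back stop on the far side, 26 mm above the counter, lower than the pile). Point: centre of the pile's top face, 52 mm above the counter; x along the pile's 64 mm length (pointing away from the robot), y along its 64 mm width, z up. The pile does not move.
- memo_pile (a point): Display pile of two more of the small memo pads (76 x 46 mm), lying on a fixed oak board (136 x 92 x 12 mm, blank ticket in a holder on the side towards the robot, and a low back stop on the far side, 26 mm above the counter, lower than the pile). Point: centre of the pile's top face, 40 mm above the counter; x along the pile's 76 mm length (pointing away from the robot), y along its 46 mm width, z up. The pile does not move.
- ink_mid (a point): Ink bottle, bystander: square glass body 44 x 44 x 40 mm with a black round cap, 59 mm tall in all; stands loose on the counter. Point: its centre, half-way up.
- tape_mid (a point): Roll of paper tape, bystander: 46 mm across, 20 mm high, hole 32 mm, lying flat and loose on the counter. Point: its centre, half-way up.
Mind the look-alikes: they are no part of the job. What is shaped like the part that bears pocket_mid but green or purple is not meant.

How it is judged:
At the end, for the whole second after the job is handed in: Each notebook lies released and at rest, cover up and level within 0.1 rad, on the pile of its own format: centres within 10 mm seen from above, height within 4 mm of resting on the pile, sides parallel within 0.18 rad (either way round; the square one also a quarter turn) (horizontal distance between pocket_mid and pocket_pile below 0.01 m and z of pocket_mid in the frame of pocket_pile between 0.005 and 0.013 m and angle between the x axis of pocket_mid and the x axis of pocket_pile, either way round below 0.18 rad and horizontal distance between slim_mid and slim_pile below 0.01 m and z of slim_mid in the frame of slim_pile between 0.003 and 0.011 m and angle between the x axis of slim_mid and the x axis of slim_pile, either way round below 0.18 rad and horizontal distance between square_mid and square_pile below 0.01 m and z of square_mid in the frame of square_pile between 0.006 and 0.014 m and (angle between the x axis of square_mid and the x axis of square_pile, either way round below 0.18 rad or angle between the x axis of square_mid and the y axis of square_pile, either way round below 0.18 rad) and horizontal distance between memo_mid and memo_pile below 0.01 m and z of memo_mid in the frame of memo_pile between 0.003 and 0.011 m and angle between the x axis of memo_mid and the x axis of memo_pile, either way round below 0.18 rad and angle between each of pocket_mid, slim_mid, square_mid, memo_mid's own z axis and vertical below 0.1 rad and linear speed of each of pocket, slim, square, memo below 0.02 m/s); the robot touches nothing.
It fails at once if the ink bottle is shifted more than 15 mm or tipped over (distance of ink_mid from where it was at the start of the episode above 0.015 m or angle between ink_mid's own z axis and vertical above 0.35 rad).
It fails at once if the roll of tape is shifted more than 15 mm or tipped over (distance of tape_mid from where it was at the start of the episode above 0.015 m or angle between tape_mid's own z axis and vertical above 0.35 rad).
It also fails if it takes over 104 s, if anything falls off the work surface, if the arm or the gripper's body presses on something with over 40 N, if the wrist force passes 120 N, or if a joint passes its speed limit or range.

## Working session

There is one attempt and no reset: what is moved stays moved. The work goes in short steps, Python scripts to look and compute and a tool call to move; the robot and the scene stay as the last step left them, time stands still between calls to the robot, and variables do not carry over. Pictures are saved under pics/ and viewed, on a budget of 14 in all, crops included, one or two more only if the job needs it, and the job is handed in when it is done.

Besides the shell and the picture viewer there is one more tool, called after ">>>" by a JSON object that holds its "op" and its "data", one argument or row to a line. play_rows: Moves the arm, as the interface text tells. Its arguments: {"type":"object","properties":{"motion":{"type":"array"},"force":{"type":"number"}},"required":["motion"]}

```bash
mkdir -p pics
python3 - <<'E'
from cell import arm
import cv2,numpy as np,pickle
s=arm.observe();print(s)
for n in("top","scene"):
    p=arm.get_image(n);cv2.imwrite(f"pics/{n}0.png",p["img"]);pickle.dump(p,open(f"{n}0.pkl","wb"))
    print(n,p["rvec"],p["tvec"],p["K"][0,0])
    for q in["pocket_mid","slim_mid","square_mid","memo_mid","ink_mid","tape_mid"]:
        for r in arm.look_for(p,q)[:4]:
            b=np.array(r["box"])*[640,480,640,480];print(q,b.round(),round(r["score"],2))
E
```

```text
{'clock': 0.0, 'joints': array([-1.45058868,  0.43522154,  0.02498475,  1.5740939 , -0.01158846,
        1.13398252, -0.07510901]), 'dq': array([ 3.93242699e-04,  9.55377423e-05, -1.53036513e-03,  2.02540011e-03,
       -7.29485944e-04, -2.46270838e-04, -2.31474260e-03]), 'joint_efforts': array([-9.87514577e-04, -6.67854810e+01,  9.84061360e-01, -3.14454925e+01,
       -6.06625713e-02,  4.30568901e-02,  1.58190264e-04]), 'position': array([0.13805993, 0.60904348, 0.22594724]), 'ee_rot': array([ 2.45386571e+00,  1.95991982e+00, -1.75077706e-03]), 'force': array([ 0.96368753,  0.09509302, -0.19925337]), 'ft_torque': array([0.05314827, 0.02295172, 0.00792998]), 'width': 1.0013058192239124}
top [ 2.1380005  -2.18402045  0.10746677] [0.00526499 0.50484452 1.37913115] 623.6558300119591
pocket_mid [406. 326.  50.  44.] 0.92
pocket_mid [446. 110.  39.  51.] 0.9
pocket_mid [239. 291.  36.  51.] 0.68
pocket_mid [355. 242.  46.  51.] 0.6
slim_mid [160. 272.  32.  48.] 0.78
square_mid [247. 242.  26.  31.] 0.68
memo_mid [440. 273.  33.  33.] 0.67
ink_mid [340. 141.  41.  66.] 0.61
ink_mid [304. 261.  19.  24.] 0.6
tape_mid [207. 214.  17.  22.] 0.61
scene [ 0.79998148  2.47077801 -1.21228955] [ 0.4107779  -0.12718788  1.28761349] 463.12282904144604
pocket_mid [392. 246.  51.  41.] 0.78
pocket_mid [285. 212.  46.  25.] 0.7
pocket_mid [315. 172.  42.  27.] 0.62
pocket_mid [135. 212.  49.  29.] 0.61
slim_mid [450. 304.  32.  49.] 0.63
square_mid [348. 270.  43.  30.] 0.96
memo_mid [275. 181.  20.  17.] 0.9
ink_mid [335. 232.  28.  30.] 0.56
tape_mid [363. 317.  23.  27.] 0.63
```

View pics/top0.png

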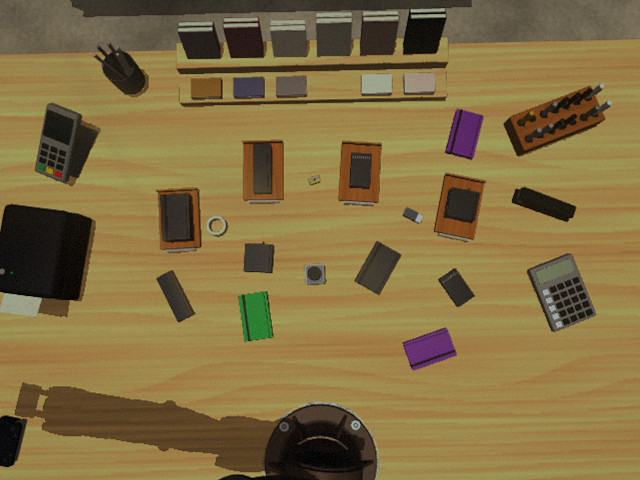

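View pics/scene0.png

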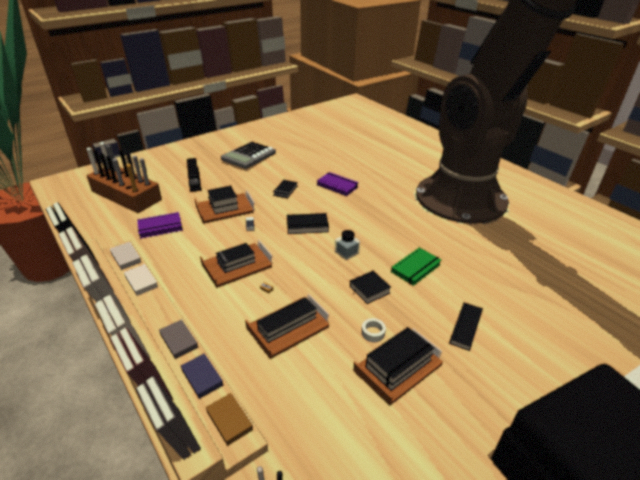

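Top view: the loose charcoal notebooks are slim (175,296), square (259,258), pocket (378,267) and memo (456,287). The piles are pocket (179,219), slim (263,170), memo (360,172) and square (460,207). The ink bottle is at (315,274) and the tape at (217,226). Possible mistakes for the pocket notebook are green (256,316), purple (464,134) and purple (429,348); I exclude these by colour. Next I'll measure with depth.

```bash
cat > h.py <<'E'
import cv2,numpy as np
from scipy.spatial.transform import Rotation as R
def world(p):
    K=p["K"];d=p["depth"];v,u=np.mgrid[:480,:640]
    c=np.stack([(u-K[0,2])/K[0,0]*d,(v-K[1,2])/K[1,1]*d,d],-1)
    W=(c-np.ravel(p["tvec"]))@cv2.Rodrigues(np.array(p["rvec"],float))[0]
    W[d==0]=np.nan; return W
def rect(W,img,seed,zlo,zhi,dark=110,r=None):
    """min-area rect (centre mm, long, short mm, angle of long axis deg) of dark comp. in z range holding the seed"""
    m=(W[...,2]>zlo)&(W[...,2]<zhi)&(img.max(-1)<dark)
    n,l=cv2.connectedComponents(m.astype(np.uint8),connectivity=4)
    k=l[seed[1],seed[0]]
    if k==0: return None
    m=l==k
    P=W[m]
    (cx,cy),(a,b),t=cv2.minAreaRect((P[:,:2]*1000).astype(np.float32))
    if a<b:a,b,t=b,a,t+90
    return dict(c=(round(cx,1),round(cy,1)),L=round(a,1),S=round(b,1),ang=round((t+90)%180-90,1),z=round(float(np.median(P[:,2]))*1000,1),n=len(P))
E
python3 - <<'E'
from h import *;import pickle
p=pickle.load(open("top0.pkl","rb"));W=world(p)
for n,s,h in[("slim",(175,296),14),("square",(259,258),20),("pocket",(378,267),18),("memo",(456,287),14),("Ppocket",(179,219),48),("Pslim",(263,170),40),("Pmemo",(360,172),40),("Psquare",(460,207),52)]:
    print(n,h,rect(W,p["img"],s,h/1000-.006,h/1000+.008))
for n,s in[("ink",(315,274)),("tape",(209,226)),("tape2",(225,226)),("table",(320,310)),("eraser",(315,180)),("sharp",(411,213))]: print(n,W[s[1],s[0]].round(4))
big=cv2.resize(p["img"][130:360,150:490],None,fx=2.3,fy=2.3,interpolation=cv2.INTER_CUBIC)
cv2.imwrite("pics/crop0.png",big)
E
```

```text
slim 14 {'c': (371.4, 321.7), 'L': 112.8, 'S': 42.1, 'ang': 26.7, 'z': 13.8, 'n': 879}
square 20 {'c': (453.4, 131.2), 'L': 64.6, 'S': 63.7, 'ang': 85.5, 'z': 19.7, 'n': 767}
pocket 18 {'c': (425.1, -138.1), 'L': 103.8, 'S': 64.0, 'ang': -30.9, 'z': 17.5, 'n': 1242}
memo 14 {'c': (376.8, -314.3), 'L': 76.4, 'S': 46.0, 'ang': 32.4, 'z': 13.2, 'n': 655}
Ppocket 48 {'c': (547.7, 313.4), 'L': 104.9, 'S': 65.3, 'ang': 2.6, 'z': 47.9, 'n': 1297}
Pslim 40 {'c': (656.6, 119.0), 'L': 111.7, 'S': 41.0, 'ang': -0.5, 'z': 39.8, 'n': 835}
Pmemo 40 {'c': (646.9, -104.3), 'L': 76.3, 'S': 46.0, 'ang': -4.6, 'z': 39.8, 'n': 646}
Psquare 52 {'c': (562.0, -329.4), 'L': 65.3, 'S': 65.1, 'ang': 77.3, 'z': 51.1, 'n': 787}
ink [0.411  0.0032 0.057 ]
tape [0.5272 0.2433 0.0158]
tape2 [0.5258 0.2059 0.0211]
table [ 0.3316 -0.0057 -0.0023]
eraser [ 6.302e-01 -5.000e-04  5.600e-03]
sharp [ 0.5473 -0.2181  0.0133]
```

View pics/crop0.png

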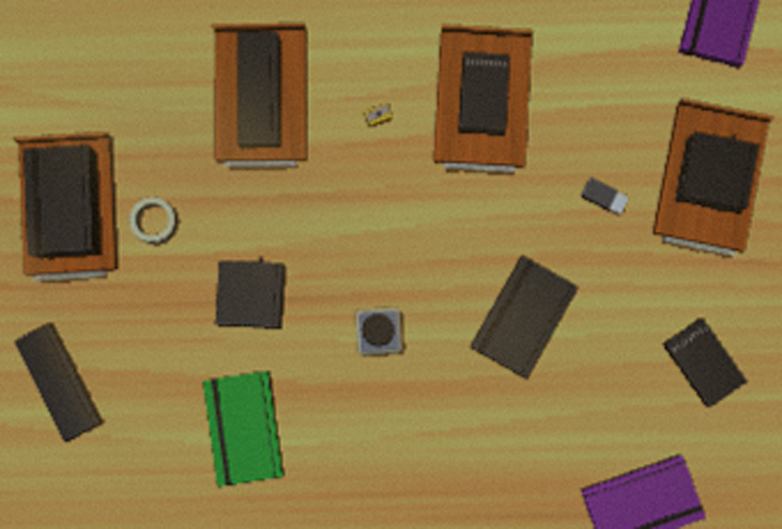

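Every size matches its description, so the identification is settled. Next is a helper that turns world waypoints into tool-axis shifts. I'll start with the slim notebook.

```bash
cat > go.py <<'E'
import sys,numpy as np
from cell import arm
from scipy.spatial.transform import Rotation as R
# usage: go.py x,y,z,yawdeg ... (mm, deg of tool x): prints shifts/turns in present tool axes
s=arm.observe();R0=R.from_rotvec(s["ee_rot"]);p=s["position"]*1000
x=R0.as_matrix()[:,0];print("t",round(s["clock"],2),"pos",p.round(1),"yaw",round(np.degrees(np.arctan2(x[1],x[0])),1),"w",round(s["width"]*92,1),"F",s["force"].round(1))
for a in sys.argv[1:]:
    X,Y,Z,w=map(float,a.split(","))
    T=R.from_euler("z",w,degrees=True)*R.from_euler("x",180,degrees=True)
    print(a,R0.inv().apply(np.array([X,Y,Z])-p).round(1).tolist(),(R0.inv()*T).as_rotvec().round(3).tolist())
E
python3 go.py 371.4,321.7,120,116.7 371.4,321.7,4,116.7
```

```text
t 0.7 pos [138.2 609.6 226.8] yaw 77.2 w 92.2 F [-0.3  0.3  0.7]
371.4,321.7,120,116.7 [-229.2, 291.1, 106.7] [0.0, -0.0, -0.689]
371.4,321.7,4,116.7 [-229.2, 291.1, 222.7] [0.0, -0.0, -0.689]
```

>>> {"op": "play_rows", "data": {
  "motion": [
    [1, -46, 58, 10, 0, 0, -0.14],
    [1, -80, 102, 40, 0, 0, -0.28],
    [1, -115, 146, 60, 0, 0, -0.42],
    [1, -150, 190, 80, 0, 0, -0.56],
    [1, -185, 235, 95, 0, 0, -0.689],
    [1, -215, 272, 107, 0, 0, -0.689],
    [1, -229, 291, 107, 0, 0, -0.689],
    [1, -229, 291, 107, 0, 0, -0.689],
    [1, -229, 291, 107, 0, 0, -0.689],
    [1, -229, 291, 107, 0, 0, -0.689]
  ],
  "force": 20
}}

```text
clock: 1.7
position: [0.3718, 0.3214, 0.1198]
ee_rot: [-1.651, -2.672, -0.0]
force: [-0.6, 0.5, 0.3]
width: 1.0
```

```bash
python3 go.py 371.4,321.7,40,116.7 371.4,321.7,4,116.7
python3 - <<'E'
from cell import arm;from h import *
p=arm.get_image("wrist");cv2.imwrite("pics/w1.png",p["img"]);W=world(p)
C=-cv2.Rodrigues(np.array(p["rvec"],float))[0].T@np.ravel(p["tvec"]);print("cam",C.round(3))
uv=cv2.projectPoints(np.array([[.3714,.3217,.014]]),p["rvec"],p["tvec"],p["K"],None)[0].ravel().astype(int);print(uv)
print(rect(W,p["img"],tuple(uv),.008,.022))
E
```

```text
t 1.7 pos [371.8 321.4 119.8] yaw 116.6 w 92.0 F [-0.6  0.5  0.3]
371.4,321.7,40,116.7 [0.5, -0.2, 79.8] [0.0, -0.0, -0.002]
371.4,321.7,4,116.7 [0.5, -0.2, 115.8] [0.0, -0.0, -0.002]
cam [0.297 0.283 0.277]
[318 242]
{'c': (370.2, 321.5), 'L': 111.0, 'S': 40.1, 'ang': 26.9, 'z': 13.6, 'n': 9226}
```

View pics/w1.png

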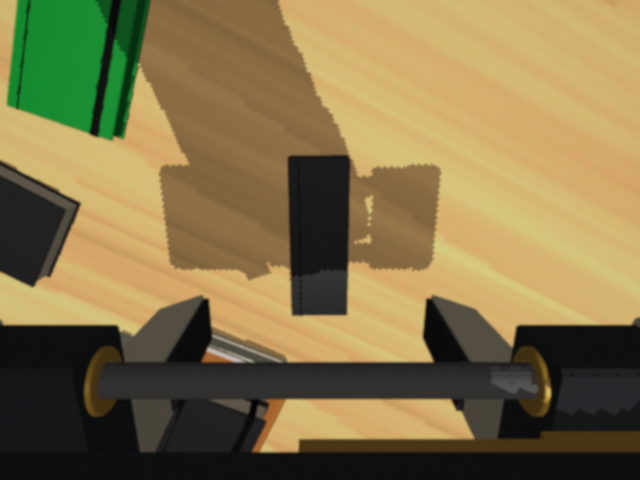

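The wrist view shows the slim book at (320,235), centred between the jaws and parallel to them. It agrees with the top-camera measurement to about 1 mm. Descending to grip.

>>> {"op": "play_rows", "data": {
  "motion": [
    [1, 0, 0, 45, 0, 0, 0],
    [1, 0, 0, 85, 0, 0, 0],
    [1, 0, 0, 105, 0, 0, 0],
    [1, 0, 0, 115, 0, 0, 0],
    [1, 0, 0, 115, 0, 0, 0],
    [-1, 0, 0, 115, 0, 0, 0],
    [-1, 0, 0, 115, 0, 0, 0],
    [-1, 0, 0, 115, 0, 0, 0],
    [-1, 0, 0, 115, 0, 0, 0],
    [-1, 0, 0, 115, 0, 0, 0]
  ],
  "force": 20
}}

```text
clock: 2.75
position: [0.3714, 0.3228, 0.0054]
ee_rot: [-1.649, -2.674, -0.002]
force: [-0.0, 0.2, -0.3]
width: 0.615
```

>>> {"op": "play_rows", "data": {
  "motion": [
    [-1, 0, 0, 0, 0, 0, 0],
    [-1, 0, 0, 0, 0, 0, 0],
    [-1, 0, 0, -10, 0, 0, 0],
    [-1, 0, 0, -30, 0, 0, 0],
    [-1, 0, 0, -60, 0, 0, 0],
    [-1, 0, 0, -90, 0, 0, 0],
    [-1, 0, 0, -110, 0, 0, 0],
    [-1, 0, 0, -110, 0, 0, 0],
    [-1, 0, 0, -110, 0, 0, 0]
  ]
}}

```text
clock: 3.65
position: [0.3714, 0.3227, 0.1158]
ee_rot: [-1.649, -2.674, -0.004]
force: [-0.2, 0.0, -0.8]
width: 0.432
```

```bash
python3 go.py 656.6,119,115,89.5 656.6,119,46,89.5
python3 - <<'E'
from cell import arm;from h import *
p=arm.get_image("wrist");W=world(p);cv2.imwrite("pics/w2.png",p["img"])
m=(W[...,2]>.09)&(W[...,2]<.13)&(p["img"].max(-1)<110)
n,l,st,c=cv2.connectedComponentsWithStats(m.astype(np.uint8))
for k in range(1,n):
    if st[k,4]>800:
        P=W[l==k];print(c[k],cv2.minAreaRect((P[:,:2]*1000).astype(np.float32)),np.median(P[:,2]))
E
```

```text
t 3.65 pos [371.4 322.7 115.8] yaw 116.7 w 39.7 F [-0.2  0.  -0.8]
656.6,119,115,89.5 [-310.1, 163.3, 0.8] [0.002, -0.002, 0.475]
656.6,119,46,89.5 [-310.2, 163.2, 69.8] [0.002, -0.002, 0.475]
[317.0141734  272.51077713] ((353.3229064941406, 313.00567626953125), (74.05148315429688, 70.13178253173828), 26.84049415588379) 0.12387156024224867
[316.86431291 415.92696435] ((411.2309875488281, 341.9945983886719), (19.543601989746094, 39.127193450927734), 26.30361557006836) 0.12393133053026217
```

View pics/w2.png

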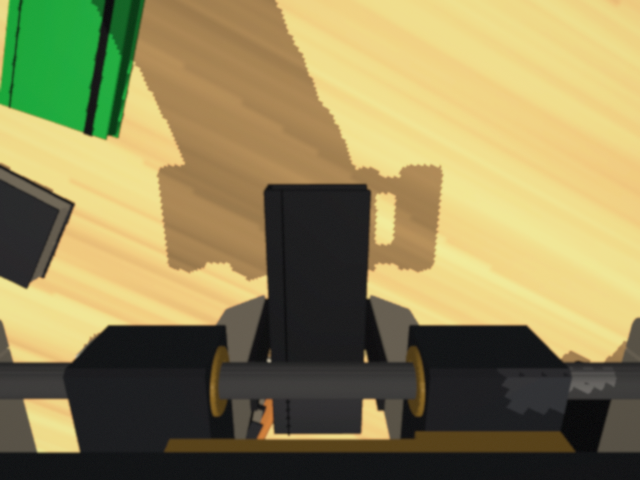

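Lifted; the book is held level and square (top view of it at 320,310). Carrying to the slim pile.

>>> {"op": "play_rows", "data": {
  "motion": [
    [-1, -31, 16, 0, 0, 0, 0.07],
    [-1, -73, 39, 0, 0, 0, 0.15],
    [-1, -115, 61, 0, 0, 0, 0.25],
    [-1, -157, 83, 0, 0, 0, 0.35],
    [-1, -199, 105, 0, 0, 0, 0.45],
    [-1, -241, 127, 0, 0, 0, 0.475],
    [-1, -280, 148, 0, 0, 0, 0.475],
    [-1, -303, 160, 0, 0, 0, 0.475],
    [-1, -310, 163, 0, 0.002, -0.002, 0.475],
    [-1, -310, 163, 0, 0.002, -0.002, 0.475]
  ]
}}

```text
clock: 4.7
position: [0.6556, 0.1174, 0.1132]
ee_rot: [-2.233, -2.209, 0.007]
force: [0.2, 1.3, -1.0]
width: 0.432
```

```bash
python3 go.py 656.6,119,46,89.5
python3 - <<'E'
from cell import arm;from h import *
p=arm.get_image("top");W=world(p)
uv=cv2.projectPoints(np.array([[.61,.119,.12]]),p["rvec"],p["tvec"],p["K"],None)[0].ravel().astype(int)
print(uv,rect(W,p["img"],tuple(uv),.115,.13));cv2.imwrite("pics/t2.png",p["img"])
E
```

```text
t 4.7 pos [655.6 117.4 113.2] yaw 89.4 w 39.7 F [ 0.2  1.3 -1. ]
656.6,119,46,89.5 [1.8, 1.3, 67.2] [-0.004, 0.003, -0.002]
[258 180] None
```

>>> {"op": "play_rows", "data": {
  "motion": [
    [-1, 2, 1, 20, 0, 0, 0],
    [-1, 2, 1, 40, 0, 0, 0],
    [-1, 2, 1, 55, 0, 0, 0],
    [-1, 2, 1, 63, 0, 0, 0],
    [-1, 2, 1, 66, 0, 0, 0],
    [-1, 2, 1, 67, 0, 0, 0],
    [-1, 2, 1, 67, 0, 0, 0]
  ]
}}

```text
clock: 5.45
position: [0.6559, 0.121, 0.0471]
ee_rot: [-2.231, -2.211, 0.005]
force: [0.9, 0.5, 0.3]
width: 0.433
```

```bash
python3 go.py 656.6,119,46,89.5
```

```text
t 5.45 pos [655.9 121.   47.1] yaw 89.5 w 39.8 F [0.9 0.5 0.3]
656.6,119,46,89.5 [-2.0, 0.8, 1.1] [-0.003, 0.001, -0.0]
```

>>> {"op": "play_rows", "data": {
  "motion": [
    [-1, -1, 1, 1, 0, 0, 0],
    [-1, -1, 1, 1, 0, 0, 0],
    [1, -1, 1, 1, 0, 0, 0],
    [1, -1, 1, 1, 0, 0, 0],
    [1, -1, 1, 1, 0, 0, 0],
    [1, -1, 1, 1, 0, 0, 0],
    [1, -1, 1, -25, 0, 0, 0],
    [1, -1, 1, -70, 0, 0, 0],
    [1, -1, 1, -80, 0, 0, 0],
    [1, -1, 1, -80, 0, 0, 0]
  ]
}}

```text
clock: 6.45
position: [0.6586, 0.1204, 0.1295]
ee_rot: [2.231, 2.211, 0.001]
force: [-0.7, -0.0, -0.1]
width: 0.992
```

```bash
python3 go.py 453.4,131.2,120,85.5 453.4,131.2,4,85.5
python3 - <<'E'
from cell import arm;from h import *
p=arm.get_image("wrist");W=world(p);cv2.imwrite("pics/w3.png",p["img"])
m=(W[...,2]>.045)&(W[...,2]<.065)&(p["img"].max(-1)<110)
n,l,st,c=cv2.connectedComponentsWithStats(m.astype(np.uint8))
for k in range(1,n):
    if st[k,4]>800:
        P=W[l==k];print(c[k],cv2.minAreaRect((P[:,:2]*1000).astype(np.float32)),np.median(P[:,2]))
E
```

```text
t 6.45 pos [658.6 120.4 129.5] yaw 89.5 w 91.2 F [-0.7 -0.  -0.1]
453.4,131.2,120,85.5 [9.0, -205.3, 9.3] [0.001, 0.0, 0.069]
453.4,131.2,4,85.5 [9.0, -205.5, 125.3] [0.001, 0.0, 0.069]
[624.08790468  87.82036871] ((560.2298583984375, 289.5259094238281), (80.041015625, 23.105098724365234), 6.559079647064209) 0.04755861766063163
[316.17511119 244.89910177] ((656.0537109375, 119.56079864501953), (40.12717819213867, 111.28587341308594), 89.55029296875) 0.05362911656712941
```

View pics/w3.png

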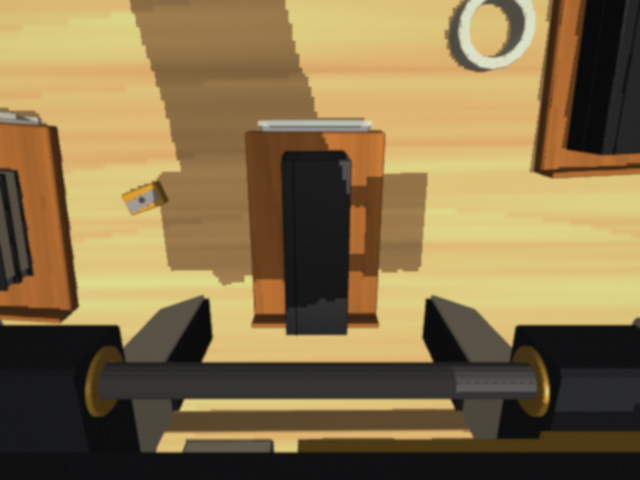

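The slim book lies squarely on its pile (315,245), about 1 mm off. Next is the square one.

>>> {"op": "play_rows", "data": {
  "motion": [
    [1, 2, -40, 2, 0, 0, 0.02],
    [1, 4, -85, 4, 0, 0, 0.04],
    [1, 6, -130, 6, 0, 0, 0.069],
    [1, 8, -170, 9, 0, 0, 0.069],
    [1, 9, -195, 9, 0, 0, 0.069],
    [1, 9, -205, 9, 0, 0, 0.069],
    [1, 9, -205, 9, 0, 0, 0.069],
    [1, 9, -205, 9, 0, 0, 0.069]
  ]
}}

```text
clock: 7.3
position: [0.4536, 0.131, 0.1187]
ee_rot: [2.307, 2.133, -0.002]
force: [0.4, 0.8, -0.8]
width: 1.001
```

```bash
cat > wr.py <<'E'
# wr.py x y z_top_mm : rect seen by the wrist camera at expected place
import sys;from cell import arm;from h import *
x,y,z=map(float,sys.argv[1:4]);p=arm.get_image("wrist");W=world(p)
uv=cv2.projectPoints(np.array([[x,y,z]])/1000,p["rvec"],p["tvec"],p["K"],None)[0].ravel().astype(int)
print(uv,rect(W,p["img"],tuple(uv),z/1000-.006,z/1000+.008))
E
python3 wr.py 453 131 20; python3 go.py 453.4,131.2,4,85.5
```

```text
[317 245] {'c': (452.8, 130.9), 'L': 64.2, 'S': 64.1, 'ang': -4.2, 'z': 19.6, 'n': 8827}
t 7.35 pos [453.9 131.  118.7] yaw 85.5 w 92.3 F [-0.   0.2  0.3]
453.4,131.2,4,85.5 [0.3, -0.4, 114.7] [-0.001, 0.001, -0.0]
```

>>> {"op": "play_rows", "data": {
  "motion": [
    [1, 0, -1, 45, 0, 0, 0],
    [1, 0, -1, 85, 0, 0, 0],
    [1, 0, -1, 105, 0, 0, 0],
    [1, 0, -1, 115, 0, 0, 0],
    [-1, 0, -1, 115, 0, 0, 0],
    [-1, 0, -1, 115, 0, 0, 0],
    [-1, 0, -1, 115, 0, 0, 0],
    [-1, 0, -1, 115, 0, 0, 0],
    [-1, 0, -1, 115, 0, 0, 0],
    [-1, 0, -1, 115, 0, 0, 0]
  ]
}}

```text
clock: 8.35
position: [0.4536, 0.1313, 0.0047]
ee_rot: [2.306, 2.132, 0.001]
force: [-0.2, -0.4, 7.9]
width: 0.694
```

>>> {"op": "play_rows", "data": {
  "motion": [
    [-1, 0, 0, 0, 0, 0, 0],
    [-1, 0, 0, 0, 0, 0, 0],
    [-1, 0, 0, -10, 0, 0, 0],
    [-1, 0, 0, -30, 0, 0, 0],
    [-1, 0, 0, -60, 0, 0, 0],
    [-1, 0, 0, -90, 0, 0, 0],
    [-1, 0, 0, -110, 0, 0, 0],
    [-1, 0, 0, -110, 0, 0, 0],
    [-1, 0, 0, -110, 0, 0, 0]
  ]
}}

```text
clock: 9.25
position: [0.4535, 0.1313, 0.1151]
ee_rot: [2.306, 2.132, 0.003]
force: [-0.9, 0.3, -0.2]
width: 0.696
```

```bash
python3 go.py 562,-329.4,115,77.3; python3 wr.py 430 131 130
```

```text
t 9.25 pos [453.5 131.3 115.1] yaw 85.5 w 64.1 F [-0.9  0.3 -0.2]
562,-329.4,115,77.3 [-450.8, 144.3, 0.2] [0.002, -0.001, 0.143]
[312 281] {'c': (443.3, 131.8), 'L': 96.5, 'S': 46.0, 'ang': 85.6, 'z': 130.0, 'n': 18983}
```

>>> {"op": "play_rows", "data": {
  "motion": [
    [-1, -25, 8, 0, 0, 0, 0.02],
    [-1, -68, 22, 0, 0, 0, 0.04],
    [-1, -112, 36, 0, 0, 0, 0.06],
    [-1, -157, 50, 0, 0, 0, 0.08],
    [-1, -202, 65, 0, 0, 0, 0.1],
    [-1, -247, 79, 0, 0, 0, 0.12],
    [-1, -292, 93, 0, 0, 0, 0.143],
    [-1, -337, 108, 0, 0, 0, 0.143],
    [-1, -380, 122, 0, 0, 0, 0.143],
    [-1, -415, 133, 0, 0, 0, 0.143]
  ]
}}

```text
clock: 10.3
position: [0.5522, -0.2958, 0.1129]
ee_rot: [-2.454, -1.96, 0.003]
force: [-0.3, 0.2, -1.5]
width: 0.696
```

```bash
python3 go.py 562,-329.4,100,77.3
```

```text
t 10.3 pos [ 552.2 -295.8  112.9] yaw 77.2 w 64.0 F [-0.3  0.2 -1.5]
562,-329.4,100,77.3 [-30.6, 17.0, 12.9] [-0.002, 0.001, -0.001]
```

>>> {"op": "play_rows", "data": {
  "motion": [
    [-1, -20, 11, 5, 0, 0, 0],
    [-1, -30, 17, 12, 0, 0, 0],
    [-1, -31, 17, 12, 0, 0, 0],
    [-1, -31, 17, 12, 0, 0, 0],
    [-1, -31, 17, 12, 0, 0, 0]
  ]
}}

```text
clock: 10.8
position: [0.562, -0.3276, 0.1008]
ee_rot: [-2.451, -1.961, 0.002]
force: [-0.3, -0.2, -0.7]
width: 0.692
```

```bash
python3 go.py 562,-329.4,57,77.3
```

```text
t 10.8 pos [ 562.  -327.6  100.8] yaw 77.3 w 63.6 F [-0.3 -0.2 -0.7]
562,-329.4,57,77.3 [-1.8, 0.5, 43.8] [-0.002, -0.001, 0.001]
```

>>> {"op": "play_rows", "data": {
  "motion": [
    [-1, -2, 0, 20, 0, 0, 0],
    [-1, -2, 0, 33, 0, 0, 0],
    [-1, -2, 0, 40, 0, 0, 0],
    [-1, -2, 0, 43, 0, 0, 0],
    [-1, -2, 0, 44, 0, 0, 0],
    [-1, -2, 0, 44, 0, 0, 0],
    [-1, -2, 0, 44, 0, 0, 0]
  ]
}}

```text
clock: 11.5
position: [0.5619, -0.3298, 0.0573]
ee_rot: [-2.452, -1.962, 0.001]
force: [-1.1, 1.1, -0.7]
width: 0.693
```

```bash
python3 go.py 562,-329.4,57,77.3
```

```text
t 11.5 pos [ 561.9 -329.8   57.3] yaw 77.3 w 63.8 F [-1.1  1.1 -0.7]
562,-329.4,57,77.3 [0.4, 0.0, 0.3] [-0.001, -0.0, 0.001]
```

>>> {"op": "play_rows", "data": {
  "motion": [
    [1, 0, 0, 0, 0, 0, 0],
    [1, 0, 0, 0, 0, 0, 0],
    [1, 0, 0, 0, 0, 0, 0],
    [1, 0, 0, 0, 0, 0, 0],
    [1, 0, 0, -20, 0, 0, 0],
    [1, 0, 0, -60, 0, 0, 0],
    [1, 0, 0, -75, 0, 0, 0],
    [1, 0, 0, -75, 0, 0, 0]
  ]
}}

```text
clock: 12.3
position: [0.5635, -0.3309, 0.1351]
ee_rot: [2.451, 1.96, 0.002]
force: [-1.0, -0.1, -0.2]
width: 0.998
```

```bash
python3 wr.py 562 -329 72; python3 go.py 425.1,-138.1,120,59.1
```

```text
[320 261] {'c': (561.3, -329.7), 'L': 64.8, 'S': 64.1, 'ang': -12.0, 'z': 71.6, 'n': 11506}
t 12.35 pos [ 562.6 -330.1  133.3] yaw 77.3 w 91.9 F [-0.1  0.4 -0.5]
425.1,-138.1,120,59.1 [157.2, -176.2, 13.1] [0.001, 0.0, 0.318]
```

The square book is on its pile, within 1 mm. Next is the pocket notebook.

>>> {"op": "play_rows", "data": {
  "motion": [
    [1, 25, -28, 3, 0, 0, 0.1],
    [1, 55, -62, 6, 0, 0, 0.2],
    [1, 85, -95, 10, 0, 0, 0.318],
    [1, 115, -129, 13, 0, 0, 0.318],
    [1, 145, -162, 13, 0, 0, 0.318],
    [1, 157, -176, 13, 0, 0, 0.318],
    [1, 157, -176, 13, 0, 0, 0.318],
    [1, 157, -176, 13, 0, 0, 0.318],
    [1, 157, -176, 13, 0, 0, 0.318]
  ]
}}

```text
clock: 13.25
position: [0.4259, -0.1393, 0.1199]
ee_rot: [2.732, 1.548, 0.0]
force: [0.6, -0.4, -0.8]
width: 1.0
```

```bash
python3 wr.py 425 -138 18; python3 go.py 425,-138,4,59.1
```

```text
[318 241] {'c': (424.5, -139.0), 'L': 104.0, 'S': 64.0, 'ang': -31.1, 'z': 17.7, 'n': 14035}
t 13.3 pos [ 425.9 -139.5  119.9] yaw 59.0 w 91.8 F [-0.5 -0.2 -0.3]
425,-138,4,59.1 [0.9, -1.6, 115.9] [0.001, 0.0, -0.001]
```

>>> {"op": "play_rows", "data": {
  "motion": [
    [1, 0, -1, 45, 0, 0, 0],
    [1, 0, -1, 85, 0, 0, 0],
    [1, 0, -1, 105, 0, 0, 0],
    [1, 0, -1, 115, 0, 0, 0],
    [-1, 0, -1, 115, 0, 0, 0],
    [-1, 0, -1, 115, 0, 0, 0],
    [-1, 0, -1, 115, 0, 0, 0],
    [-1, 0, -1, 115, 0, 0, 0],
    [-1, 0, -1, 115, 0, 0, 0],
    [-1, 0, -1, 115, 0, 0, 0]
  ]
}}

```text
clock: 14.3
position: [0.4259, -0.1392, 0.0058]
ee_rot: [2.732, 1.547, 0.003]
force: [-1.5, 0.9, 8.6]
width: 0.694
```

>>> {"op": "play_rows", "data": {
  "motion": [
    [-1, 0, 0, 0, 0, 0, 0],
    [-1, 0, 0, 0, 0, 0, 0],
    [-1, 0, 0, -10, 0, 0, 0],
    [-1, 0, 0, -30, 0, 0, 0],
    [-1, 0, 0, -60, 0, 0, 0],
    [-1, 0, 0, -90, 0, 0, 0],
    [-1, 0, 0, -115, 0, 0, 0],
    [-1, 0, 0, -115, 0, 0, 0],
    [-1, 0, 0, -115, 0, 0, 0]
  ]
}}

```text
clock: 15.2
position: [0.4258, -0.1389, 0.1213]
ee_rot: [2.731, 1.547, 0.005]
force: [0.0, 0.5, -1.7]
width: 0.695
```

```bash
python3 go.py 547.7,313.4,120,92.6
```

```text
t 15.2 pos [ 425.8 -138.9  121.3] yaw 59.1 w 64.0 F [ 0.   0.5 -1.7]
547.7,313.4,120,92.6 [450.6, -127.9, 1.3] [0.004, 0.0, -0.585]
```

>>> {"op": "play_rows", "data": {
  "motion": [
    [-1, 25, -7, 0, 0, 0, -0.05],
    [-1, 68, -19, 0, 0, 0, -0.12],
    [-1, 112, -32, 0, 0, 0, -0.2],
    [-1, 157, -45, 0, 0, 0, -0.28],
    [-1, 202, -57, 0, 0, 0, -0.36],
    [-1, 247, -70, 0, 0, 0, -0.44],
    [-1, 292, -83, 0, 0, 0, -0.52],
    [-1, 337, -96, 0, 0, 0, -0.585],
    [-1, 380, -108, 0, 0, 0, -0.585],
    [-1, 415, -118, 0, 0, 0, -0.585]
  ]
}}

```text
clock: 16.2
position: [0.5371, 0.2803, 0.1195]
ee_rot: [2.167, 2.271, -0.0]
force: [0.1, -0.5, -0.8]
width: 0.696
```

```bash
python3 go.py 548,313.4,100,92.6
```

```text
t 16.2 pos [537.1 280.3 119.5] yaw 92.7 w 64.1 F [ 0.1 -0.5 -0.8]
548,313.4,100,92.6 [32.6, 12.4, 19.4] [0.002, 0.002, 0.001]
```

>>> {"op": "play_rows", "data": {
  "motion": [
    [-1, 20, 8, 5, 0, 0, 0],
    [-1, 30, 12, 15, 0, 0, 0],
    [-1, 33, 12, 19, 0.002, 0.002, 0],
    [-1, 33, 12, 19, 0.002, 0.002, 0],
    [-1, 33, 12, 19, 0.002, 0.002, 0]
  ]
}}

```text
clock: 16.7
position: [0.5475, 0.3116, 0.1001]
ee_rot: [-2.171, -2.27, 0.003]
force: [0.5, -0.4, -0.8]
width: 0.697
```

```bash
python3 go.py 548,313.4,54,92.6
```

```text
t 16.7 pos [547.5 311.6 100.1] yaw 92.6 w 64.1 F [ 0.5 -0.4 -0.8]
548,313.4,54,92.6 [1.8, 0.6, 46.1] [-0.001, 0.001, -0.001]
```

>>> {"op": "play_rows", "data": {
  "motion": [
    [-1, 2, 1, 20, 0, 0, 0],
    [-1, 2, 1, 35, 0, 0, 0],
    [-1, 2, 1, 42, 0, 0, 0],
    [-1, 2, 1, 45, 0, 0, 0],
    [-1, 2, 1, 46, 0, 0, 0],
    [-1, 2, 1, 46, 0, 0, 0],
    [-1, 2, 1, 46, 0, 0, 0]
  ]
}}

```text
clock: 17.4
position: [0.5487, 0.3139, 0.0547]
ee_rot: [2.171, 2.271, -0.001]
force: [-0.3, 0.7, -1.7]
width: 0.693
```

```bash
python3 go.py 548,313.4,54,92.6
```

```text
t 17.4 pos [548.7 313.9  54.7] yaw 92.6 w 63.8 F [-0.3  0.7 -1.7]
548,313.4,54,92.6 [-0.4, -0.7, 0.7] [-0.0, 0.001, -0.001]
```

>>> {"op": "play_rows", "data": {
  "motion": [
    [1, 0, 0, 0, 0, 0, 0],
    [1, 0, 0, 0, 0, 0, 0],
    [1, 0, 0, 0, 0, 0, 0],
    [1, 0, 0, 0, 0, 0, 0],
    [1, 0, 0, -20, 0, 0, 0],
    [1, 0, 0, -60, 0, 0, 0],
    [1, 0, 0, -75, 0, 0, 0],
    [1, 0, 0, -75, 0, 0, 0]
  ]
}}

```text
clock: 18.2
position: [0.5503, 0.3148, 0.1326]
ee_rot: [2.171, 2.27, 0.007]
force: [0.6, -0.9, -0.0]
width: 1.002
```

```bash
python3 wr.py 548 313 66; python3 go.py 376.8,-314.3,120,-57.6
```

```text
[314 258] {'c': (547.3, 313.6), 'L': 104.6, 'S': 64.2, 'ang': 2.5, 'z': 65.7, 'n': 18277}
t 18.25 pos [549.3 314.3 130.8] yaw 92.6 w 91.4 F [-0.2 -0.1  0.1]
376.8,-314.3,120,-57.6 [-620.3, -200.5, 10.0] [-0.0, -0.002, 2.621]
```

>>> {"op": "play_rows", "data": {
  "motion": [
    [1, -30, -10, 0, 0, 0, 0.13],
    [1, -64, -20, 0, 0, 0, 0.27],
    [1, -99, -32, 0, 0, 0, 0.41],
    [1, -133, -43, 0, 0, 0, 0.55],
    [1, -168, -54, 0, 0, 0, 0.69],
    [1, -202, -65, 0, 0, 0, 0.83],
    [1, -237, -77, 0, 0, 0, 0.97],
    [1, -271, -88, 0, 0, 0, 1.11],
    [1, -306, -99, 0, 0, 0, 1.25],
    [1, -340, -110, 0, 0, 0, 1.39]
  ]
}}

```text
clock: 19.25
position: [0.4533, -0.0317, 0.1295]
ee_rot: [-3.122, -0.344, 0.0]
force: [0.7, 0.2, -0.1]
width: 1.001
```

```bash
python3 go.py 376.8,-314.3,120,-57.6
```

```text
t 19.25 pos [453.3 -31.7 129.5] yaw 12.6 w 92.1 F [ 0.7  0.2 -0.1]
376.8,-314.3,120,-57.6 [-136.2, 259.2, 9.4] [-0.0, 0.0, 1.225]
```

>>> {"op": "play_rows", "data": {
  "motion": [
    [1, -16, 30, 2, 0, 0, 0.14],
    [1, -34, 65, 4, 0, 0, 0.28],
    [1, -52, 98, 6, 0, 0, 0.42],
    [1, -70, 132, 8, 0, 0, 0.56],
    [1, -88, 166, 9, 0, 0, 0.7],
    [1, -105, 200, 9, 0, 0, 0.84],
    [1, -122, 232, 9, 0, 0, 0.98],
    [1, -136, 259, 9, 0, 0, 1.12],
    [1, -136, 259, 9, 0, 0, 1.225],
    [1, -136, 259, 9, 0, 0, 1.225]
  ]
}}

```text
clock: 20.25
position: [0.3758, -0.3146, 0.1194]
ee_rot: [2.749, -1.518, -0.004]
force: [0.2, 0.6, 0.1]
width: 1.0
```

```bash
python3 wr.py 377 -314 14; python3 go.py 376.8,-314.3,4,-57.6
```

```text
[316 241] {'c': (376.0, -316.0), 'L': 76.1, 'S': 46.1, 'ang': 33.4, 'z': 13.7, 'n': 6981}
t 20.3 pos [ 376.2 -313.7  119.4] yaw -57.5 w 92.1 F [ 0.1 -0.6 -0.6]
376.8,-314.3,4,-57.6 [1.0, -0.4, 115.4] [0.002, 0.002, 0.002]
```

>>> {"op": "play_rows", "data": {
  "motion": [
    [1, 1, 1, 45, 0, 0, -0.01],
    [1, 1, 1, 85, 0, 0, -0.01],
    [1, 1, 1, 105, 0, 0, -0.01],
    [1, 1, 1, 115, 0, 0, -0.01],
    [-1, 1, 1, 115, 0, 0, -0.01],
    [-1, 1, 1, 115, 0, 0, -0.01],
    [-1, 1, 1, 115, 0, 0, -0.01],
    [-1, 1, 1, 115, 0, 0, -0.01],
    [-1, 1, 1, 115, 0, 0, -0.01],
    [-1, 1, 1, 115, 0, 0, -0.01]
  ]
}}

```text
clock: 21.3
position: [0.3759, -0.315, 0.0048]
ee_rot: [2.762, -1.497, -0.003]
force: [-0.4, 0.8, 0.4]
width: 0.524
```

>>> {"op": "play_rows", "data": {
  "motion": [
    [-1, 0, 0, 0, 0, 0, 0],
    [-1, 0, 0, 0, 0, 0, 0],
    [-1, 0, 0, 0, 0, 0, 0],
    [-1, 0, 0, -10, 0, 0, 0],
    [-1, 0, 0, -30, 0, 0, 0],
    [-1, 0, 0, -60, 0, 0, 0],
    [-1, 0, 0, -90, 0, 0, 0],
    [-1, 0, 0, -115, 0, 0, 0],
    [-1, 0, 0, -115, 0, 0, 0],
    [-1, 0, 0, -115, 0, 0, 0]
  ]
}}

```text
clock: 22.3
position: [0.3764, -0.315, 0.1203]
ee_rot: [-2.762, 1.496, 0.001]
force: [0.1, 0.7, 0.1]
width: 0.497
```

```bash
python3 go.py 646.9,-104.3,115,-94.6
```

```text
t 22.3 pos [ 376.4 -315.   120.3] yaw -56.9 w 45.7 F [0.1 0.7 0.1]
646.9,-104.3,115,-94.6 [-28.7, -341.7, 5.3] [0.0, 0.0, 0.658]
```

>>> {"op": "play_rows", "data": {
  "motion": [
    [-1, -2, -25, 0, 0, 0, 0.07],
    [-1, -5, -68, 0, 0, 0, 0.15],
    [-1, -9, -112, 0, 0, 0, 0.25],
    [-1, -13, -156, 0, 0, 0, 0.35],
    [-1, -17, -200, 0, 0, 0, 0.45],
    [-1, -21, -245, 0, 0, 0, 0.55],
    [-1, -25, -290, 0, 0, 0, 0.64],
    [-1, -28, -325, 0, 0, 0, 0.658],
    [-1, -29, -342, 5, 0, 0, 0.658],
    [-1, -29, -342, 5, 0, 0, 0.658]
  ]
}}

```text
clock: 23.3
position: [0.6476, -0.1015, 0.1128]
ee_rot: [2.134, -2.303, -0.004]
force: [-1.1, -0.2, -0.6]
width: 0.499
```

```bash
python3 go.py 646.9,-104.3,46,-94.6
```

```text
t 23.3 pos [ 647.6 -101.5  112.8] yaw -94.3 w 45.9 F [-1.1 -0.2 -0.6]
646.9,-104.3,46,-94.6 [2.8, 0.3, 66.8] [0.003, 0.0, 0.004]
```

>>> {"op": "play_rows", "data": {
  "motion": [
    [-1, 2, 0, 25, 0, 0, 0],
    [-1, 2, 0, 45, 0, 0, 0],
    [-1, 2, 0, 57, 0, 0, 0],
    [-1, 2, 0, 63, 0, 0, 0],
    [-1, 2, 0, 66, 0, 0, 0],
    [-1, 2, 0, 67, 0, 0, 0],
    [-1, 2, 0, 67, 0, 0, 0],
    [-1, 2, 0, 67, 0, 0, 0]
  ]
}}

```text
clock: 24.1
position: [0.6476, -0.1036, 0.0465]
ee_rot: [2.135, -2.303, -0.003]
force: [-0.2, 0.1, -1.2]
width: 0.497
```

```bash
python3 go.py 646.9,-104.3,46,-94.6
```

```text
t 24.1 pos [ 647.6 -103.6   46.5] yaw -94.3 w 45.7 F [-0.2  0.1 -1.2]
646.9,-104.3,46,-94.6 [0.8, 0.7, 0.5] [0.002, 0.0, 0.005]
```

Release and rise, then clear the top camera's view.

>>> {"op": "play_rows", "data": {
  "motion": [
    [1, 0, 0, 0, 0, 0, 0],
    [1, 0, 0, 0, 0, 0, 0],
    [1, 0, 0, 0, 0, 0, 0],
    [1, 0, 0, 0, 0, 0, 0],
    [1, 0, 0, -20, 0, 0, 0],
    [1, 0, 0, -60, 0, 0, 0],
    [1, 0, 0, -100, 0, 0, 0],
    [1, 0, 0, -140, 0, 0, 0],
    [1, 0, 0, -160, 0, 0, 0],
    [1, 0, 0, -160, 0, 0, 0]
  ]
}}

```text
clock: 25.1
position: [0.6494, -0.1047, 0.2099]
ee_rot: [-2.134, 2.303, -0.004]
force: [0.2, 0.4, -0.5]
width: 1.003
```

>>> {"op": "play_rows", "data": {
  "motion": [
    [1, 0, 30, 0, 0, 0, 0],
    [1, 0, 70, 0, 0, 0, 0],
    [1, 0, 110, 0, 0, 0, 0],
    [1, 0, 150, 0, 0, 0, 0],
    [1, 0, 190, 0, 0, 0, 0],
    [1, 0, 230, 0, 0, 0, 0],
    [1, 0, 250, 0, 0, 0, 0],
    [1, 0, 250, 0, 0, 0, 0]
  ]
}}

```text
clock: 25.9
position: [0.3968, -0.0847, 0.2081]
ee_rot: [-2.134, 2.301, 0.004]
force: [0.4, 0.4, -0.6]
width: 1.001
```

```bash
python3 go.py
python3 - <<'E'
from cell import arm;from h import *
p=arm.get_image("top");W=world(p);cv2.imwrite("pics/t9.png",p["img"])
for n,c in[("pocket",(547.7,313.4,66)),("slim",(656.6,119,54)),("memo",(646.9,-104.3,54)),("square",(562,-329.4,72))]:
    uv=cv2.projectPoints(np.array([c])/1000,p["rvec"],p["tvec"],p["K"],None)[0].ravel().astype(int)
    print(n,uv,rect(W,p["img"],tuple(uv),c[2]/1000-.006,c[2]/1000+.008))
E
```

```text
t 25.9 pos [396.8 -84.7 208.1] yaw -94.3 w 92.1 F [ 0.4  0.4 -0.6]
pocket [173 214] {'c': (548.2, 313.8), 'L': 105.0, 'S': 66.1, 'ang': 2.7, 'z': 66.0, 'n': 1343}
slim [261 165] {'c': (657.2, 119.9), 'L': 113.6, 'S': 40.4, 'ang': -0.5, 'z': 53.6, 'n': 861}
memo [360 167] {'c': (648.3, -103.2), 'L': 76.1, 'S': 45.9, 'ang': -4.6, 'z': 53.5, 'n': 663}
square [465 201] {'c': (562.1, -328.8), 'L': 64.2, 'S': 64.2, 'ang': 77.7, 'z': 71.2, 'n': 813}
```

View pics/t9.png

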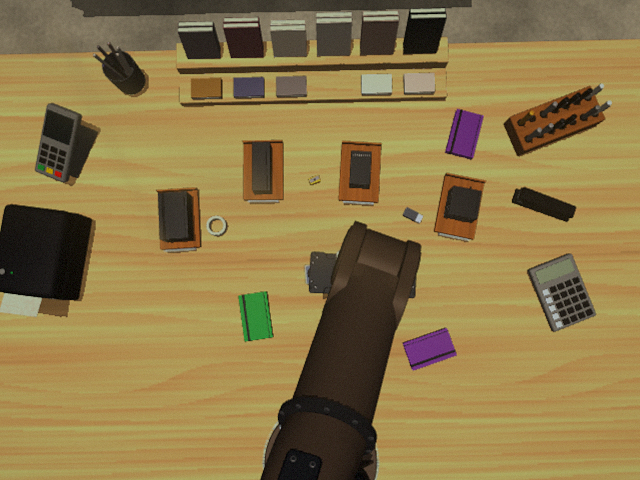

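All four notebooks sit on their piles at (176,216), (262,168), (361,168) and (463,203), and the tape is still at (217,226). The ink bottle is hidden under the hand; nothing came near it, and the hand is about 150 mm above its top and stationary. Handing in.

```bash
python3 -c "
from cell import arm
print(arm.sign_off())"
```

```text
the job is handed in; nothing more can be done
None
```

All four notebooks are back on their own piles, and I handed the job in at about 26 s of the 104 s allowed. I gripped each one across its width, carried it over and released it on its pile.

- **Final check (top camera):** each notebook's centre was within about 2 mm of its pile centre and its angle within about 0.5°. Heights matched resting on the pile to within 1 mm. I got the same result from close up with the wrist camera for the slim, square and pocket notebooks. I did not do that close check for the memo pad.
- **Bystanders:** the tape appeared at the same place as at the start. The ink bottle was hidden under the hand in the last picture, so I did not re-measure it. Everything I moved near it was carried well above its top.
- **Disagreements:** none of the checks disagreed by more than about 2 mm.

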